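Square up the pin tins on the sorting board and stack the spare

ROBOT

A 6-joint arm with a two-finger parallel gripper is mounted at the origin on the work surface. World frame = base frame: x ahead of the robot, y to its left, z up, the work surface at z = 0. Lengths are in mm, angles in rad, forces in N, time in s.
With the tool pointing down it reaches from about 350 to 975 mm from the base axis. Payload 7.1 kg.
Tool frame: the origin (TCP) lies at the very end of the fingers, on their centre line; the grasp point (between the pads) lies tcp_to_grasp behind it (tcp_to_grasp is the distance from the TCP to the grasp point, in mm); z points along the fingers, x is the direction in which the jaws open and shut, and the axes are right-handed (so a half turn about z gives the same grasp; the last joint's range is limited). The gripper opens to 88 mm and grips with 3 to 60 N. Pads are 20 mm wide; open, the fingers measure 115 mm over their backs; the gripper's body (75 mm by 178 mm) begins 61 mm behind the grasp point.
Start: joints at [-1.365, 0.423, 1.63, -0, 1.089, -0.019], TCP at [139.339, -609.253, 222.675] pointing down, gripper open.
Joint ranges: [-3, 3], [-0.9, 2.11], [0.09, 2.58], [-1.31, 4.45], [0.11, 2.69], [-2.54, 2.54]. Speed limits (rad/s): [2.39, 2.39, 3.01, 3.14, 3.14, 3.14].

INTERFACE

Orientations are given as a rotation vector (axis times angle).
In Python, from workcell import get_obs, get_image, close_job, recognise, mark_of, tcp_to_grasp gives the robot as it stands. The module is installed in compiled form; this text tells all that it offers.
- The arm moves only by the tool move_arm, never from a script. Its argument "motion" is a list of rows, each a list of 7 numbers: the shift along the world's x, y, z in mm, then the turn, a rotation vector about the world's x, y, z in rad, then the finger opening in mm, from 0 to 87.8. A call has 1 to 5 rows; each row is the pose to reach, as a shift and turn from the pose commanded when the call began; what a row does not reach only later rows make up. A row lasts 1/12 s, in which the tool goes at most 41.7 mm and 7.16 degrees, less where a joint would pass 70% of its speed; a pose out of reach is approached as far as the arm can. A call with a gripper value outside its range is refused whole. The fingers move at their own pace and stop on an object; the grip force is fixed at half the most. Time passes only in rows, so rows that repeat a pose let the fingers close. It gives the time, the measured TCP pose, the force and the opening at its end, in the units of the state.
- get_obs(): the state, without advancing time (a new reading comes with each control period).
- get_image(name): name is "side" or "top"; returns a dict with "color" (480x640x3 uint8, red, green, blue), "mtx" (3x3 intrinsics, pixels), "camera_from_world" (4x4, takes a point from world to camera coordinates). Camera axes: x right, y up, looking along -z (the intrinsics and any distortion apply to the point x, -y, -z); pixel columns grow to the right and rows downward; lengths in mm; the calibration is good to about 2 mm. A picture is of the moment at which its call begins. There is no depth.
- close_job(): hands the job in, once; it reports no verdict.
Trained networks look in a picture, given as the dict that the camera call returned (one of the last four; its "shot" number tells which), for a name from the list of things; names that differ only in an ending like _2 or _b are one class to them, and where a whole thing is asked for, a point or a joint stands for the part that bears it (a point fixed in the world has none). Each returns a list of dicts, best first, with "p" (0 to 1); they miss things now and then, are a little off and sometimes report something else, mostly with a low value. They report only what shows in the picture. A call takes as long as a camera call.
- recognise(picture, label): "bbox" ([centre column, centre row, width, height] in pixels, round what is visible of it).
- mark_of(picture, label): "location" ([row, column] in pixels: a listed point, or the origin of a listed thing).
The state is a dict: "t": time; "qpos": joint angles; "qvel": joint speeds; "joint_torque": joint torques, N m; "ee_pos": TCP position; "orientation": TCP orientation; "ft_force": force on the tool from outside, world axes, zero at the start; "moment": the same for the moment, N m; "width": finger opening in mm.
Only numpy, scipy, OpenCV 4.12 (cv2) and the standard library are available. Lean on these libraries where they do the work, as an engineer would, in place of code of your own. Each camera call takes 0.05 s, during which the arm holds its last target. There are 200 camera calls.

TASK

Slide the blue, green and red tins along the sorting board, without lifting or tipping them, into one neat closed-up row in any order: each flat against the back fence, touching its neighbour, the row's end tin against the end stop. Then set the yellow tin squarely on top of the blue one, without dropping it. Leave the pencil mug, tape holder, clip dish and protractor where they are.

Things in the scene. Friction and masses are not known exactly. Their poses are not given: they have to be found in the camera images.
- board: dark wooden board fixed to the desk, 240 (x) by 320 (y) by 12 mm thick; origin: centre of underside; x points away from the robot, y left. Paler back fence along the whole far (+x) edge, paler end stop on the left (+y) edge over its far 100 mm; both 12 mm thick and 22 mm above the board's top. Near and right edges open. The three tins start on it, apart and clear of fence and stop
- corner (a point): where the inner faces of fence and end stop meet, on the board's top (board x +108 mm, y +148 mm, z +12 mm); axes parallel to the board's. In a perfect row the tins' centres lie at x -28 mm and y -28, -84 and -140 mm here
- tin_blue: a closed square tin, 56 mm by 56 mm by 30 mm high with straight sides, flat bottom and flat top (the next tin stands on it), about 0.13 kg; origin: centre of its underside, z up, x and y parallel to its sides. Blue. Slide into the row; the yellow tin goes on top of it
- tin_green: a closed square tin, 56 mm by 56 mm by 30 mm high with straight sides, flat bottom and flat top (the next tin stands on it), about 0.13 kg; origin: centre of its underside, z up, x and y parallel to its sides. Green. Slide into the row
- tin_red: a closed square tin, 56 mm by 56 mm by 30 mm high with straight sides, flat bottom and flat top (the next tin stands on it), about 0.13 kg; origin: centre of its underside, z up, x and y parallel to its sides. Red. Slide into the row
- tin_yellow: a closed square tin, 56 mm by 56 mm by 30 mm high with straight sides, flat bottom and flat top (the next tin stands on it), about 0.13 kg; origin: centre of its underside, z up, x and y parallel to its sides. Yellow. Starts on the desk to the right of the board; may be grasped across either pair of sides
- mug: white ceramic mug, 80 mm wide, 95 mm high, with a handle on its +y side and three pencils that reach 150 mm high; origin: centre of its underside. Leave alone
- tape_holder: black tape holder, 150 mm by 60 mm, 83 mm high at the roll; origin: centre of its underside, x along its length. Leave alone
- clip_dish: chrome dish of paper clips, 86 mm across, 26 mm high; origin: centre of its underside. Leave alone
- protractor: red half-round protractor lying flat, 104 mm by 58 mm, 4 mm thick; origin: middle of its straight edge, on the underside, y towards the arc. Leave alone

How it is judged (in metres and radians):
On the way:
1. the blue, green and red tins stand in the closed-up row against fence and stop (tolerances as at the end), with the yellow tin not yet on the row (x of tin_blue in the frame of corner between -0.032 and -0.024 m and z of tin_blue in the frame of corner between -0.003 and 0.004 m and (y of tin_blue in the frame of corner between -0.034 and -0.022 m or y of tin_blue in the frame of corner between -0.09 and -0.078 m or y of tin_blue in the frame of corner between -0.146 and -0.134 m) and (angle between the x axis of tin_blue and the x axis of board, either way round below 0.07 rad or angle between the x axis of tin_blue and the y axis of board, either way round below 0.07 rad) and angle between each of tin_blue, tin_green, tin_red's own z axis and vertical below 0.05 rad and linear speed of each of tin_blue, tin_green, tin_red below 0.02 m/s and x of tin_green in the frame of corner between -0.032 and -0.024 m and z of tin_green in the frame of corner between -0.003 and 0.004 m and (y of tin_green in the frame of corner between -0.034 and -0.022 m or y of tin_green in the frame of corner between -0.09 and -0.078 m or y of tin_green in the frame of corner between -0.146 and -0.134 m) and (angle between the x axis of tin_green and the x axis of board, either way round below 0.07 rad or angle between the x axis of tin_green and the y axis of board, either way round below 0.07 rad) and x of tin_red in the frame of corner between -0.032 and -0.024 m and z of tin_red in the frame of corner between -0.003 and 0.004 m and (y of tin_red in the frame of corner between -0.034 and -0.022 m or y of tin_red in the frame of corner between -0.09 and -0.078 m or y of tin_red in the frame of corner between -0.146 and -0.134 m) and (angle between the x axis of tin_red and the x axis of board, either way round below 0.07 rad or angle between the x axis of tin_red and the y axis of board, either way round below 0.07 rad) and z of tin_yellow in the frame of corner below 0.02 m), for 0.2 s.
At the end, for the whole second after the job is handed in: Blue, green, red flat on the board in a row, any order: centres 24-32 mm from the fence, within 6 mm of 28, 84 or 140 mm from the stop, sides within 0.07 rad of the board's. Yellow flat on blue, centres within 6 mm, sides within 0.09 rad of parallel. Tilts under 0.05 rad, all at rest (x of tin_blue in the frame of corner between -0.032 and -0.024 m and z of tin_blue in the frame of corner between -0.003 and 0.004 m and (y of tin_blue in the frame of corner between -0.034 and -0.022 m or y of tin_blue in the frame of corner between -0.09 and -0.078 m or y of tin_blue in the frame of corner between -0.146 and -0.134 m) and (angle between the x axis of tin_blue and the x axis of board, either way round below 0.07 rad or angle between the x axis of tin_blue and the y axis of board, either way round below 0.07 rad) and angle between each of tin_blue, tin_green, tin_red, tin_yellow's own z axis and vertical below 0.05 rad and linear speed of each of tin_blue, tin_green, tin_red, tin_yellow below 0.02 m/s and x of tin_green in the frame of corner between -0.032 and -0.024 m and z of tin_green in the frame of corner between -0.003 and 0.004 m and (y of tin_green in the frame of corner between -0.034 and -0.022 m or y of tin_green in the frame of corner between -0.09 and -0.078 m or y of tin_green in the frame of corner between -0.146 and -0.134 m) and (angle between the x axis of tin_green and the x axis of board, either way round below 0.07 rad or angle between the x axis of tin_green and the y axis of board, either way round below 0.07 rad) and x of tin_red in the frame of corner between -0.032 and -0.024 m and z of tin_red in the frame of corner between -0.003 and 0.004 m and (y of tin_red in the frame of corner between -0.034 and -0.022 m or y of tin_red in the frame of corner between -0.09 and -0.078 m or y of tin_red in the frame of corner between -0.146 and -0.134 m) and (angle between the x axis of tin_red and the x axis of board, either way round below 0.07 rad or angle between the x axis of tin_red and the y axis of board, either way round below 0.07 rad) and horizontal distance between tin_yellow and tin_blue below 0.006 m and z of tin_yellow in the frame of tin_blue between 0.026 and 0.034 m and (angle between the x axis of tin_yellow and the x axis of tin_blue, either way round below 0.09 rad or angle between the x axis of tin_yellow and the y axis of tin_blue, either way round below 0.09 rad)); the robot touches nothing.
It fails at once if the blue, green or red tin is lifted more than 12 mm off the board or tipped by more than 0.3 rad (z of any of tin_blue, tin_green, tin_red in the frame of corner above 0.012 m or angle between any of tin_blue, tin_green, tin_red's own z axis and vertical above 0.3 rad).
It fails at once if the yellow tin is dropped (faster than 0.5 m/s with no finger on it) (linear speed of tin_yellow above 0.5 m/s and contact force between the fingers and tin_yellow below 0.1 N).
It fails at once if the mug, tape holder, clip dish or protractor is moved by more than 15 mm (distance of any of mug, tape_holder, clip_dish, protractor from where it was at the start of the episode above 0.015 m).
It also fails if it takes over 72 s, if anything falls off the work surface, if the arm or the gripper's body presses on something with over 40 N, if the wrist force passes 120 N, or if a joint passes its speed limit or range.

## Working session

There is one attempt and no reset: what is moved stays moved. The work goes in short steps, Python scripts to look and compute and a tool call to move; the robot and the scene stay as the last step left them, time stands still between calls to the robot, and variables do not carry over. Pictures are saved under pics/ and viewed, about 8 in all and at most 12, crops included, and the job is handed in when it is done.

Besides the shell and the picture viewer there is one more tool, called after "Request:" as name(argument=value, ...), one argument or row to a line, values as JSON. move_arm: Moves the arm, as the interface text tells. Its arguments: {"type":"object","properties":{"motion":{"type":"array"}},"required":["motion"]}

```bash
mkdir -p pics
cat > h.py <<'E'
import numpy as np, cv2
from workcell import *
def proj(im,P):
    P=np.atleast_2d(P).astype(float); c=(im["camera_from_world"]@np.c_[P,np.ones(len(P))].T)[:3]
    q=im["mtx"]@np.array([c[0],-c[1],-c[2]]); return (q[:2]/q[2]).T
def ray(im,u,v,z):
    T=np.linalg.inv(im["camera_from_world"]); d=np.linalg.inv(im["mtx"])@[u,v,1]
    d=T[:3,:3]@[d[0],-d[1],-d[2]]; o=T[:3,3]; return o+d*(z-o[2])/d[2]
def save(im,n): cv2.imwrite(f"pics/{n}.png",im["color"][:,:,::-1])
E
python3 - <<'E'
from h import *
o=get_obs(); print(o, tcp_to_grasp)
for n in("top","side"):
    im=get_image(n); save(im,n+"0"); print(n,[k for k in im], np.linalg.inv(im["camera_from_world"])[:3,3].round())
    for l,z in(("board",0),("corner",12),("tin_blue",12),("tin_green",12),("tin_red",12),("tin_yellow",0),("mug",0),("tape_holder",0),("clip_dish",0),("protractor",0)):
        for m in mark_of(im,l)[:2]:
            r,c=m["location"]; print(l,round(m["p"],2),round(c),round(r),ray(im,c,r,z).round(1))
E
```

```text
{'t': 0.0, 'qpos': array([-1.36501624e+00,  4.23825375e-01,  1.63066970e+00, -2.68401707e-05,
        1.08859986e+00, -1.89960295e-02]), 'qvel': array([ 0.00141296, -0.00038339, -0.00107059,  0.00083908, -0.00070264,
       -0.00070214]), 'joint_torque': array([-1.12508203e-04, -5.44628298e+01, -2.73669165e+01,  6.42658537e-02,
        2.28187430e-02, -1.34749980e-04]), 'ee_pos': array([ 139.21378835, -608.73825039,  221.91932811]), 'orientation': array([-2.45584140e+00,  1.95768664e+00,  1.84023497e-03]), 'ft_force': array([ 0.31939418, -0.29302587,  0.97008619]), 'moment': array([ 0.00712885, -0.00468222,  0.02708223]), 'width': 87.89888613290344} 18.700000000000003
top ['color', 'mtx', 'camera_from_world', 'shot'] [ 461.  -76. 1087.]
board 0.84 288 203 [599.8   1.3   0. ]
board 0.39 411 320 [ 314.5 -281.6    0. ]
corner 0.89 221 168 [684.6 156.2  12. ]
tin_blue 0.65 253 226 [547.   83.8  12. ]
tin_green 0.74 329 219 [556.7 -94.2  12. ]
tin_red 0.78 288 221 [554.9   0.7  12. ]
tin_yellow 0.59 389 191 [ 620.3 -239.6    0. ]
mug 0.73 142 180 [663.7 346.4   0. ]
mug 0.44 286 204 [596.3   5.9   0. ]
tape_holder 0.61 509 208 [ 573.1 -527.2    0. ]
clip_dish 0.63 154 310 [355.8 321.1   0. ]
protractor 0.96 411 320 [ 314.7 -282.3    0. ]
side ['color', 'mtx', 'camera_from_world', 'shot'] [ 141.  791. 1001.]
board 0.95 277 264 [587.1   6.4   0. ]
corner 0.97 219 290 [686.8 160.   12. ]
tin_green 0.79 304 240 [549.5 -97.4  12. ]
tin_red 0.61 288 261 [557.1  -3.4  12. ]
tin_yellow 0.65 302 204 [ 623.  -257.7    0. ]
mug 0.56 189 349 [669.3 339.1  -0. ]
tape_holder 0.7 346 165 [ 563.3 -515.3    0. ]
clip_dish 0.71 313 387 [348.5 320.6   0. ]
```

```bash
python3 - <<'E'
import cv2
a=cv2.imread("pics/top0.png")[120:370,120:440]; cv2.imwrite("pics/top0c.png",cv2.resize(a,None,fx=2.4,fy=2.4,interpolation=cv2.INTER_CUBIC))
E
cat >> h.py <<'E'
HUE={"blue":(100,130),"green":(40,90),"red":(172,8),"yellow":(22,36)}
def tins(im,ztop={}, names=HUE):
    """top-face rect fits: rays on hull of blob mapped to plane of the top"""
    h=cv2.cvtColor(np.ascontiguousarray(im["color"]),cv2.COLOR_RGB2HSV); R={}
    for n in names:
        a,b=HUE[n]; H=h[...,0]; m=((H>=a)&(H<=b)) if a<b else ((H>=a)|(H<=b))
        m=(m&(h[...,1]>110)&(h[...,2]>50)).astype(np.uint8)
        k,lab,st,ce=cv2.connectedComponentsWithStats(m)
        for i in range(1,k):
            if st[i,4]>150: print(n,st[i],ce[i].round(1))
E
python3 - <<'E'
from h import *
im=get_image("top"); tins(im)
im=get_image("side"); tins(im)
E
```

```text
blue [ 494   45  101   83 5169] [544.1  86.5]
blue [237 215  25  24 481] [249.4 226.7]
green [321 212  15  14 185] [328.2 218.5]
red [275 203  31  31 728] [289.7 218.3]
red [397 298  39  39 547] [418.7 314.5]
yellow [377 177  29  29 590] [390.9 191. ]
blue [419  50  17  32 162] [426.2  62.7]
blue [ 565   75   73   52 1575] [609.7 105.9]
red [398  56  27  69 837] [409.1  90. ]
red [381 211  32  18 270] [394.9 218.8]
red [276 246  27  24 408] [288.1 257.5]
```

View pics/top0c.png

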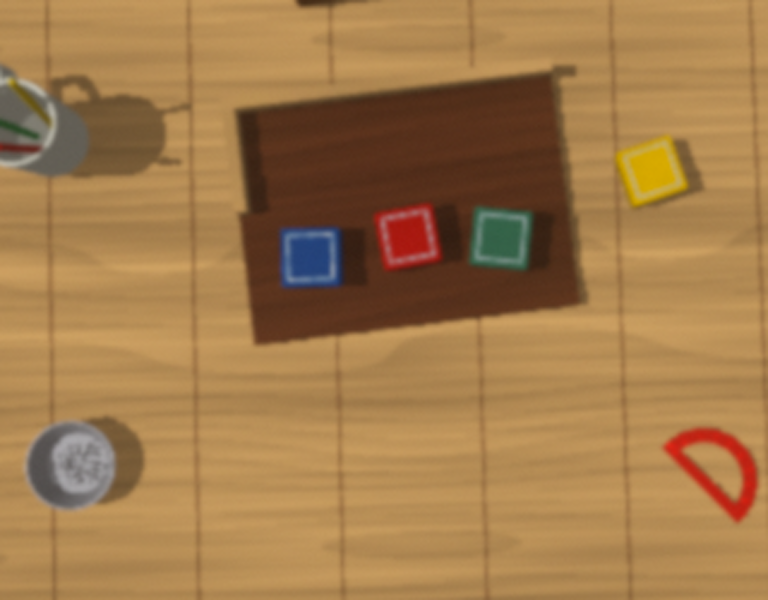

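View pics/side0.png

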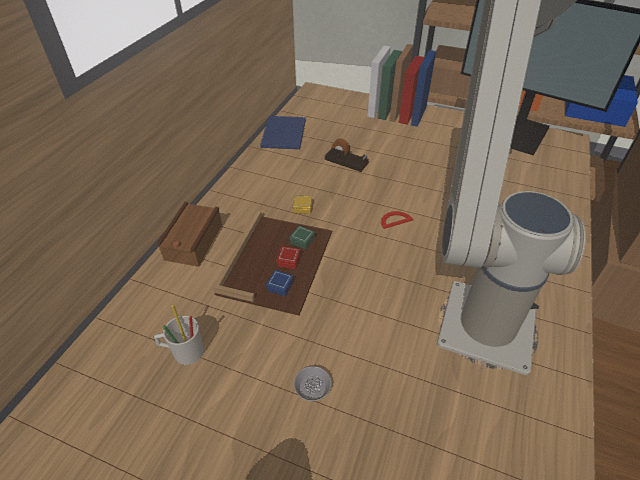

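The top crop shows blue, red and green in a line on the board, yawed about +0.11 rad, with the fence along the upper edge (240,108 to 555,72). Yellow is at (652,171) to the right. The side view agrees: tins at (280,282), (288,257) and (302,237), yellow at (303,204). Next I fit the poses.

```bash
cat >> h.py <<'E'
from scipy.optimize import minimize
def world(p,L):
    c,s=np.cos(p[2]),np.sin(p[2]); L=np.atleast_2d(L); return np.c_[p[0]+c*L[:,0]-s*L[:,1],p[1]+s*L[:,0]+c*L[:,1],L[:,2]]
def rast(im,pts,hull,shape):
    q=proj(im,pts).astype(np.float32)
    if hull: q=cv2.convexHull(q)[:,0]
    m=np.zeros(shape,np.uint8); S=4
    cv2.fillPoly(m,[np.round(((q+.5)*S-.5)*256).astype(np.int32)],255,shift=8); return m
def fit(im,mask,L,p0,hull=True):
    M=cv2.resize(mask.astype(np.float32)*255,None,fx=4,fy=4,interpolation=cv2.INTER_LINEAR); M=np.where(M>127,255,0).astype(np.uint8)
    f=lambda p: cv2.countNonZero(cv2.absdiff(rast(im,world(p,L),hull,M.shape),M))
    r=None
    for d in(12,4):
        x=p0 if r is None else r.x
        r=minimize(f,x,method="Nelder-Mead",options=dict(initial_simplex=np.array([x,x+np.array([d,0,0]),x+np.array([0,d,0]),x+np.array([0,0,d*.015])])))
    return r.x,r.fun/cv2.countNonZero(M)
BOX=lambda z:[(a*28,b*28,z+c) for a in(-1,1) for b in(-1,1) for c in(0,30)]
BOARD=[(-120,-160,0),(108,-160,12),(108,148,12),(20,148,12),(20,160,12),(-120,160,12),(-120,160,0)]
def cmask(im,n,c,r=26):
    h=cv2.cvtColor(cv2.GaussianBlur(np.ascontiguousarray(im["color"]),(0,0),.6),cv2.COLOR_RGB2HSV); a,b=HUE[n]; H=h[...,0]
    m=((H>=a)&(H<=b)) if a<b else ((H>=a)|(H<=b)); m=m&(h[...,1]>(150 if n in("yellow","red") else 90))&(h[...,2]>55)
    w=np.zeros(m.shape,np.uint8); cv2.circle(w,(int(c[0]),int(c[1])),r,1,-1); m=(m&(w>0)).astype(np.uint8)
    m=cv2.morphologyEx(m,cv2.MORPH_CLOSE,np.ones((5,5),np.uint8))
    k,l,s,_=cv2.connectedComponentsWithStats(m); m=(l==1+np.argmax(s[1:,4])).astype(np.uint8)
    o=np.zeros_like(m); cv2.fillPoly(o,[cv2.convexHull(np.argwhere(m)[:,::-1].astype(np.int32))],1); return o
E
python3 - <<'E'
from h import *
im=get_image("top"); c=im["color"]; 
for q in((300,175),(360,185),(362,230),(260,160),(300,145),(265,226)): print(q,c[q[1],q[0]])
g=cv2.GaussianBlur(c,(0,0),.6).astype(int); m=((g[...,0]<112)&(g[...,0]-g[...,2]<60)); m[:,:200]=0;m[:,370:]=0;m[:145]=0;m[270:]=0
m=m.astype(np.uint8)
for n,q in dict(blue=(249,226),red=(290,218),green=(329,219)).items(): m|=cmask(im,n,q)
m=cv2.morphologyEx(m,cv2.MORPH_CLOSE,np.ones((7,7),np.uint8)); k,l,s,_=cv2.connectedComponentsWithStats(m); m=(l==1+np.argmax(s[1:,4])).astype(np.uint8)
b,e=fit(im,m,BOARD,np.array([590,3,.11]),False); print("board",b.round(3),e)
C=world(b,[[108,148,12]])[0]; print("corner",C.round(1))
v=cv2.resize(c[140:280,205:415],None,fx=3.8,fy=3.8,interpolation=cv2.INTER_CUBIC).copy()
dr=lambda P,col,hl:cv2.polylines(v,[np.round(((cv2.convexHull(proj(im,P).astype(np.float32))[:,0] if hl else proj(im,P))-[205,140]+.5)*3.8).astype(np.int32)],True,col)
dr(world(b,BOARD),(255,255,255),0)
for n,q,z,x in(("blue",(249,226),12,(547,84)),("red",(290,218),12,(555,0)),("green",(329,219),12,(557,-94)),("yellow",(391,191),0,(620,-242))):
    p,e=fit(im,cmask(im,n,q),BOX(z),np.array([*x,.1])); d=p[:2]-C[:2]; s,k=np.sin(b[2]),np.cos(b[2])
    print(n,p.round(3),round(e,3),"in corner",(k*d[0]+s*d[1]).round(1),(-s*d[0]+k*d[1]).round(1),"rel yaw",round(p[2]-b[2],3)); dr(world(p,BOX(z)),(255,255,0),1)
cv2.imwrite("pics/fit0.png",v[:,:,::-1])
E
```

```text
(300, 175) [86 48 26]
(360, 185) [186 144  86]
(362, 230) [168 129  78]
(260, 160) [120  90  54]
(300, 145) [189 146  88]
(265, 226) [53 31 19]
board [ 6.04669e+02 -5.79000e-01  1.20000e-01] 0.13371286649679062
corner [694.2 159.3  12. ]
blue [5.43254e+02 8.89390e+01 1.90000e-02] 0.136 in corner -158.3 -51.8 rel yaw -0.101
red [ 5.60851e+02 -2.39700e+00  1.52000e-01] 0.184 in corner -151.7 -144.6 rel yaw 0.032
green [ 5.4689e+02 -8.7676e+01  1.2900e-01] 1.588 in corner -175.8 -227.6 rel yaw 0.009
yellow [ 6.18153e+02 -2.42457e+02  3.09000e-01] 0.067 in corner -123.5 -389.8 rel yaw 0.189
```

View pics/fit0.png

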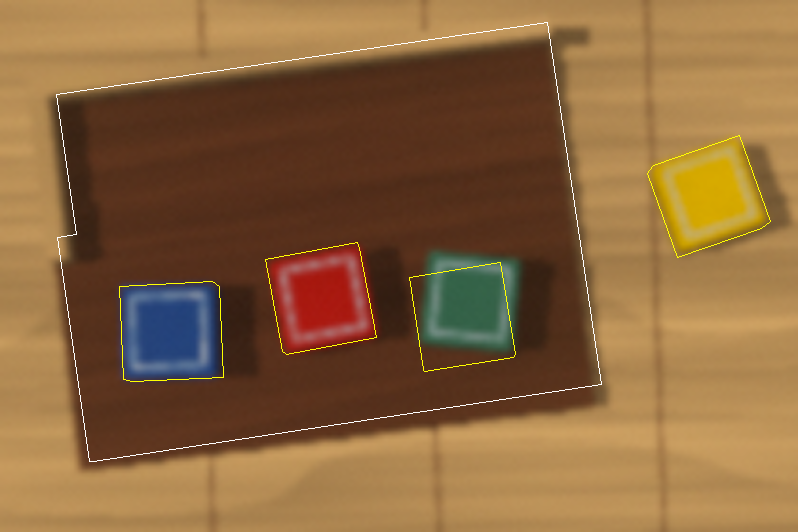

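The overlay shows blue, red and yellow fitted well. Green is really at (471,300), and the board outline is about 10 px too high. I read the board points by eye: corner (57,99), fence right end (555,40), near corners (602,403) and (82,467). I refit from those.

Run:
```python
from h import *
from scipy.optimize import least_squares
im=get_image("top"); px=lambda a:np.array(a)/3.8-.5+[205,140]
L=np.array([(108,148,12),(108,-160,12),(-120,-160,0),(-120,160,0)]); U=px([(57,99),(555,40),(602,403),(82,467)])
r=least_squares(lambda p:(proj(im,world(p,L))-U).ravel(),[598,0,.12]); b=r.x; print(b.round(3),r.fun.round(2))
si=get_image("side"); C=world(b,[[108,148,12]])[0]; print("corner",C.round(1))
for m in mark_of(si,"corner")[:1]+mark_of(im,"corner")[:1]: print(m)
print(proj(si,C),proj(im,C))
s,k=np.sin(b[2]),np.cos(b[2])
def rep(n,xy): d=np.array(xy)-C[:2]; print(n,np.round(xy,1),"corner frame",(k*d[0]+s*d[1]).round(1),(-s*d[0]+k*d[1]).round(1))
rep("green",ray(im,*px((471,301)),42)[:2]); rep("blue",(543.3,88.9)); rep("red",(560.9,-2.4))
def W(x,y): return (C[0]+k*x-s*y,C[1]+s*x+k*y)
for n,y in(("blue",-52),("red",-144.6),("green",-238)): print(n,"start",np.round(W(-210,y),1),"end (tcp -66)",np.round(W(-66,y),1))
```

```text
[ 5.97374e+02 -4.21000e-01  9.20000e-02] [ 0.73 -0.04 -0.61 -0.05 -1.29  0.18  1.15 -0.07]
corner [691.3 156.9  12. ]
{'location': [289.3, 220.7], 'p': 0.67}
{'location': [165.5, 220.6], 'p': 0.95}
[[218.25175678 288.70037945]] [[220.23329345 165.50786306]]
green [555.4 -93.4] corner frame -158.3 -236.7
blue [543.3  88.9] corner frame -153.6 -54.1
red [560.9  -2.4] corner frame -144.5 -146.6
blue start [487.   85.8] end (tcp -66) [630.3  99. ]
red start [495.5  -6.4] end (tcp -66) [638.9   6.8]
green start [504.1 -99.4] end (tcp -66) [647.5 -86.2]
```

Request:
move_arm(
  motion=[
    [40,56,0,0,0,-0.13,24],
    [75,105,0,0,0,-0.13,24],
    [110,155,0,0,0,-0.13,24],
    [140,200,0,0,0,-0.13,24],
    [165,240,0,0,0,-0.13,24],
  ],
)

```text
t: 1.87
ee_pos: [259.2, -436.8, 222.8]
orientation: [2.324, -2.114, 0.001]
ft_force: [0.7, -1.1, -0.2]
width: 58.1
```

Request:
move_arm(
  motion=[
    [25,36,-15,0,0,0,24],
    [50,70,-30,0,0,0,24],
    [75,105,-50,0,0,0,24],
    [100,140,-70,0,0,0,24],
    [125,175,-90,0,0,0,24],
  ],
)

```text
t: 2.28
ee_pos: [371.3, -280.5, 143.0]
orientation: [-2.324, 2.114, -0.002]
ft_force: [0.6, -0.2, -0.5]
width: 25.7
```

Request:
move_arm(
  motion=[
    [20,30,0,0,0,0,24],
    [40,60,-10,0,0,0,24],
    [60,90,-20,0,0,0,24],
    [70,105,-30,0,0,0,24],
    [70,105,-30,0,0,0,24],
  ],
)

```text
t: 2.7
ee_pos: [441.1, -174.1, 112.0]
orientation: [2.328, -2.109, -0.003]
ft_force: [-0.2, -0.2, 0.2]
width: 23.9
```

Request:
move_arm(
  motion=[
    [20,25,0,0,0,0,24],
    [40,50,-15,0,0,0,24],
    [60,72,-40,0,0,0,24],
    [60,72,-60,0,0,0,24],
    [60,72,-60,0,0,0,24],
  ],
)

```text
t: 3.12
ee_pos: [498.8, -104.2, 50.7]
orientation: [2.324, -2.11, -0.006]
ft_force: [-0.8, 0.3, -0.5]
width: 23.9
```

Request:
move_arm(
  motion=[
    [0,4,-15,0,0,0,24],
    [0,4,-30,0,0,0,24],
    [0,4,-31,0,0,0,24],
    [10,5,-31,0,0,0,24],
    [20,6,-31,0,0,0,24],
  ],
)

```text
t: 3.53
ee_pos: [520.9, -99.8, 23.4]
orientation: [-2.323, 2.115, -0.001]
ft_force: [-0.5, 0.0, 0.2]
width: 24.0
```

Request:
move_arm(
  motion=[
    [10,1,0,0,0,0,24],
    [20,2,0,0,0,0,24],
    [30,3,0,0,0,0,24],
    [40,4,0,0,0,0,24],
    [50,5,0,0,0,0,24],
  ],
)

```text
t: 3.95
ee_pos: [571.5, -93.7, 22.5]
orientation: [-2.324, 2.113, -0.001]
ft_force: [-1.1, -0.3, -0.2]
width: 23.9
```

Request:
move_arm(
  motion=[
    [12,1,0,0,0,0,24],
    [24,2,0,0,0,0,24],
    [36,3,0,0,0,0,24],
    [48,4,0,0,0,0,24],
    [56,5,0,0,0,0,24],
  ],
)

```text
t: 4.37
ee_pos: [628.0, -88.6, 22.3]
orientation: [-2.324, 2.113, -0.001]
ft_force: [-1.1, -0.2, 0.9]
width: 24.0
```

Request:
move_arm(
  motion=[
    [5,0.5,0,0,0,0,24],
    [10,1,0,0,0,0,24],
    [13,1.3,0,0,0,0,24],
    [15,1.5,0,0,0,0,24],
    [17,1.7,0,0,0,0,24],
  ],
)

```text
t: 4.78
ee_pos: [642.2, -87.2, 22.0]
orientation: [2.323, -2.112, -0.003]
ft_force: [-6.8, -2.0, 5.5]
width: 24.0
```

Request:
move_arm(
  motion=[
    [1,0.1,0,0,0,0,24],
    [2,0.2,0,0,0,0,24],
    [2.5,0.3,0,0,0,0,24],
    [2.5,0.3,0,0,0,0,24],
  ],
)

```text
t: 5.12
ee_pos: [642.1, -87.1, 21.9]
orientation: [2.321, -2.111, -0.009]
ft_force: [-10.5, -1.5, 7.6]
width: 23.9
```

Request:
move_arm(
  motion=[
    [-10,-1,0,0,0,0,24],
    [-35,0,30,0,0,0,24],
    [-70,20,42,0,0,0,24],
    [-105,40,42,0,0,0,24],
    [-133,66,42,0,0,0,24],
  ],
)

```text
t: 5.53
ee_pos: [510.6, -21.1, 65.0]
orientation: [-2.321, 2.115, -0.002]
ft_force: [-0.3, 0.4, -0.4]
width: 23.9
```

Request:
move_arm(
  motion=[
    [-8,14,0,0,0,0,24],
    [-8,14,-20,0,0,0,24],
    [-8,14,-39,0,0,0,24],
    [-8,14,-39,0,0,0,24],
  ],
)

```text
t: 5.87
ee_pos: [502.6, -6.5, 23.3]
orientation: [2.323, -2.112, -0.004]
ft_force: [-0.7, -0.0, 0.1]
width: 23.7
```

Request:
move_arm(
  motion=[
    [12,1,0,0,0,0,24],
    [24,2,0,0,0,0,24],
    [36,3,0,0,0,0,24],
    [48,4,0,0,0,0,24],
    [60,5.5,0,0,0,0,24],
  ],
)

```text
t: 6.28
ee_pos: [565.3, -1.7, 25.9]
orientation: [-2.323, 2.114, -0.0]
ft_force: [-1.2, -0.9, -0.6]
width: 24.4
```

Request:
move_arm(
  motion=[
    [12,1,0,0,0,0,24],
    [24,2,0,0,0,0,24],
    [36,3,0,0,0,0,24],
    [48,4,0,0,0,0,24],
    [58,5.5,0,0,0,0,24],
  ],
)

```text
t: 6.7
ee_pos: [623.5, 3.8, 26.0]
orientation: [-2.323, 2.114, -0.001]
ft_force: [-0.7, 0.4, 1.2]
width: 23.9
```

Request:
move_arm(
  motion=[
    [5,0.5,0,0,0,0,24],
    [10,1,0,0,0,0,24],
    [13,1.3,0,0,0,0,24],
    [16,1.5,0,0,0,0,24],
    [18,1.7,0,0,0,0,24],
  ],
)

```text
t: 7.12
ee_pos: [633.3, 5.4, 24.3]
orientation: [2.316, -2.106, -0.018]
ft_force: [-24.3, -4.3, 18.4]
width: 24.2
```

Request:
move_arm(
  motion=[
    [-15,-1,0,0,0,0,24],
    [-45,5,25,0,0,0,24],
    [-80,25,42,0,0,0,24],
    [-118,40,42,0,0,0,24],
    [-155,58,42,0,0,0,24],
  ],
)

```text
t: 7.53
ee_pos: [485.4, 63.7, 68.4]
orientation: [-2.322, 2.114, -0.003]
ft_force: [-0.7, 0.6, 0.4]
width: 24.1
```

Request:
move_arm(
  motion=[
    [0,20,0,0,0,0,24],
    [0,20,-20,0,0,0,24],
    [0,20,-42,0,0,0,24],
    [0,20,-44,0,0,0,24],
  ],
)

```text
t: 7.87
ee_pos: [484.4, 83.7, 21.3]
orientation: [2.323, -2.111, -0.003]
ft_force: [-0.6, 0.6, 0.3]
width: 24.1
```

Request:
move_arm(
  motion=[
    [12,1,0,0,0,0,24],
    [24,2,0,0,0,0,24],
    [36,3,0,0,0,0,24],
    [48,4,0,0,0,0,24],
    [60,5.5,0,0,0,0,24],
  ],
)

```text
t: 8.28
ee_pos: [546.6, 88.8, 23.8]
orientation: [2.323, -2.114, -0.001]
ft_force: [-1.1, -0.4, -0.3]
width: 24.1
```

Request:
move_arm(
  motion=[
    [12,1,0,0,0,0,24],
    [24,2,0,0,0,0,24],
    [36,3,0,0,0,0,24],
    [48,4,0,0,0,0,24],
    [60,5.5,0,0,0,0,24],
  ],
)

```text
t: 8.7
ee_pos: [606.5, 94.2, 23.8]
orientation: [2.323, -2.114, -0.001]
ft_force: [-0.2, 0.4, -0.1]
width: 24.1
```

Request:
move_arm(
  motion=[
    [8,0.5,0,0,0,0,24],
    [15,1,0,0,0,0,24],
    [18,1.6,0,0,0,0,24],
    [20,1.9,0,0,0,0,24],
    [23,2.1,0,0,0,0,24],
  ],
)

```text
t: 9.12
ee_pos: [624.6, 96.1, 22.7]
orientation: [2.318, -2.109, -0.01]
ft_force: [-20.5, -2.4, 14.2]
width: 23.9
```

Request:
move_arm(
  motion=[
    [-20,-2,0,0,0,0,24],
    [-30,-2,35,0,0,0.12,24],
    [-30,-20,75,0,0,0.24,24],
    [-20,-50,80,0,0,0.36,24],
    [-10,-85,80,0,0,0.48,24],
  ],
)

```text
t: 9.53
ee_pos: [621.1, 12.2, 107.0]
orientation: [-2.764, 1.487, -0.008]
ft_force: [0.6, 1.1, 0.4]
width: 23.8
```

Request:
move_arm(
  motion=[
    [0,-35,0,0,0,0.12,24],
    [0,-70,0,0,0,0.24,24],
    [0,-100,0,0,0,0.36,24],
    [0,-130,0,0,0,0.48,24],
    [0,-160,0,0,0,0.6,24],
  ],
)

```text
t: 9.95
ee_pos: [618.8, -149.8, 103.4]
orientation: [-3.082, 0.609, -0.0]
ft_force: [0.6, 1.1, -0.7]
width: 24.2
```

Request:
move_arm(
  motion=[
    [0,-10,0,0,0,0.12,24],
    [0,-20,0,0,0,0.24,24],
    [0,-30,0,0,0,0.36,24],
    [0,-35,0,0,0,0.49,24],
    [0,-35,0,0,0,0.49,24],
  ],
)

```text
t: 10.37
ee_pos: [618.9, -184.4, 103.3]
orientation: [3.138, 0.153, 0.0]
ft_force: [0.7, 0.1, 0.0]
width: 24.2
```

Run:
```python
from h import *
o=get_obs(); print(o["ee_pos"],o["orientation"],o["qpos"])
im=get_image("top"); c=im["color"]
for l in("tin_blue","tin_red","tin_green","corner"):
    for m in mark_of(im,l)[:1]: r,q=m["location"]; print(l,round(m["p"],2),ray(im,q,r,12).round(1))
cv2.imwrite("pics/t1.png",cv2.resize(c[130:270,200:400],None,fx=4,fy=4,interpolation=cv2.INTER_CUBIC)[:,:,::-1])
```

```text
[ 618.94227438 -184.4070101   103.25683716] [3.13769342e+00 1.52740010e-01 1.44053069e-04] [-3.07924567e-01  5.98031670e-01  1.65187254e+00 -1.80241305e-04
  8.91538346e-01 -4.05092703e-01]
tin_blue 0.92 [669.9  98.7  12. ]
tin_red 0.87 [675.7   9.9  12. ]
tin_green 0.74 [684.6 -80.2  12. ]
corner 0.72 [686.  154.5  12. ]
```

View pics/t1.png

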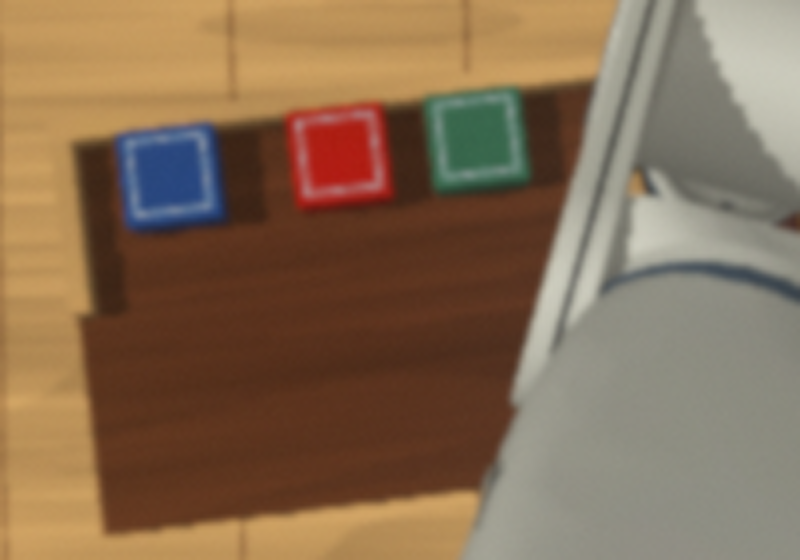

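The picture shows all three tins flat against the fence and square to it: blue (172,176), red (340,155), green (477,140). The gaps between them are open and the right face of green is free. Now the chain push in +y.

Request:
move_arm(
  motion=[
    [34,20,0,0,0,0,24],
    [67,40,0,0,0,0,24],
    [67,40,-30,0,0,0,24],
    [67,40,-65,0,0,0,24],
    [67,40,-80,0,0,0,24],
  ],
)

```text
t: 11.03
ee_pos: [684.4, -141.6, 19.4]
orientation: [-3.137, -0.148, 0.007]
ft_force: [-1.5, 0.6, -0.9]
width: 24.2
```

Request:
move_arm(
  motion=[
    [0,0,0,0,0,0,24],
    [-1,10,0,0,0,0,24],
    [-2,20,0,0,0,0,24],
    [-3,30,0,0,0,0,24],
    [-3.8,40,0,0,0,0,24],
  ],
)

```text
t: 11.45
ee_pos: [683.3, -102.4, 25.2]
orientation: [3.137, 0.147, 0.004]
ft_force: [0.0, 0.1, 0.0]
width: 24.5
```

Request:
move_arm(
  motion=[
    [-1,11,0,0,0,0,24],
    [-2,22,0,0,0,0,24],
    [-3.1,33,0,0,0,0,24],
    [-4.2,44,0,0,0,0,24],
    [-5.2,54,0,0,0,0,24],
  ],
)

```text
t: 11.87
ee_pos: [677.3, -48.1, 23.5]
orientation: [3.138, 0.148, 0.001]
ft_force: [0.6, -7.4, 3.0]
width: 24.4
```

Request:
move_arm(
  motion=[
    [-0.6,6,0,0,0,0,24],
    [-1.2,12,0,0,0,0,24],
    [-1.6,16,0,0,0,0,24],
    [-1.9,19,0,0,0,0,24],
    [-2,20,0,0,0,0,24],
  ],
)

```text
t: 12.28
ee_pos: [675.3, -29.1, 23.2]
orientation: [3.138, 0.148, 0.0]
ft_force: [0.5, -3.4, 2.7]
width: 23.9
```

Request:
move_arm(
  motion=[
    [-0.2,2,0,0,0,0,24],
    [-0.3,4,0,0,0,0,24],
    [-0.5,5,0,0,0,0,24],
    [-0.6,6,0,0,0,0,24],
  ],
)

```text
t: 12.62
ee_pos: [674.7, -23.4, 23.2]
orientation: [3.138, 0.147, 0.0]
ft_force: [0.8, -2.8, 2.4]
width: 24.1
```

Request:
move_arm(
  motion=[
    [-0.2,2,0,0,0,0,24],
    [-0.3,3,0,0,0,0,24],
    [-0.4,4,0,0,0,0,24],
  ],
)

```text
t: 12.87
ee_pos: [674.8, -21.6, 23.3]
orientation: [3.135, 0.149, 0.002]
ft_force: [1.5, -18.4, 1.0]
width: 23.5
```

Request:
move_arm(
  motion=[
    [1.5,-15,0,0,0,0,24],
    [3,-30,20,0,0,0,24],
    [-10,-65,55,0,0,0,24],
    [-25,-105,80,0,0,0.06,60],
    [-40,-145,100,0,0,0.12,86],
  ],
)

```text
t: 13.28
ee_pos: [641.1, -145.8, 114.1]
orientation: [-3.122, -0.342, -0.001]
ft_force: [1.0, -0.6, 0.8]
width: 34.1
```

Request:
move_arm(
  motion=[
    [-15,-40,10,0,0,0.06,86],
    [-30,-80,20,0,0,0.1,86],
    [-45,-110,30,0,0,0.1,86],
    [-45,-115,30,0,0,0.1,86],
  ],
)

```text
t: 13.62
ee_pos: [594.4, -265.6, 144.9]
orientation: [3.103, 0.484, 0.002]
ft_force: [1.2, -0.0, 0.4]
width: 60.6
```

Run:
```python
from h import *
o=get_obs(); print(o["t"],o["ee_pos"],o["orientation"])
im=get_image("top"); c=im["color"]; si=get_image("side"); print(im["shot"])
for l in("tin_blue","tin_red","tin_green","corner"):
  for I in(im,si):
    for m in mark_of(I,l)[:1]: r,q=m["location"]; print(l,round(m["p"],2),ray(I,q,r,12).round(1))
a=cv2.resize(c[140:250,205:365],None,fx=5,fy=5,interpolation=cv2.INTER_CUBIC)
cv2.imwrite("pics/t2.png",a[:,:,::-1])
```

```text
13.6167 [ 594.43215753 -265.58317255  144.87220426] [3.10264266e+00 4.84291463e-01 1.99868272e-03]
9
tin_blue 0.68 [662.2 120.   12. ]
tin_blue 0.81 [660.5 129.8  12. ]
tin_red 0.71 [674.   81.7  12. ]
tin_red 0.81 [658.3  76.4  12. ]
tin_green 0.86 [673.5  15.1  12. ]
corner 0.75 [695.  162.8  12. ]
corner 0.68 [679.4 159.6  12. ]
```

View pics/t2.png

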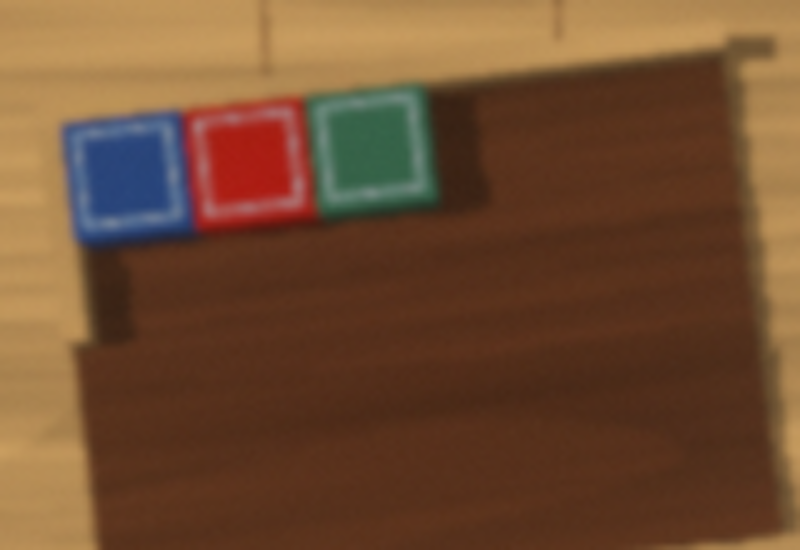

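The picture shows a straight closed row: blue (130,178), red (250,163), green (370,148) against the fence, with blue at the stop. Now I measure yellow's position from the side view as well, and blue's from this picture.

Run:
```python
from h import *
im=get_image("top"); si=get_image("side"); cur=si["color"].copy()
for u,v,n in((130,178,"blue"),(250,163,"red"),(370,148,"green")): print(n,ray(im,u/5-.5+205,v/5-.5+140,42).round(1))
for n,I in(("top",im),("side",si)):
    I["color"]=cv2.imread(f"pics/{n}0.png")[:,:,::-1]
    q=(390,191) if n=="top" else (302,204)
    m=cmask(I,"yellow",q,22); p,e=fit(I,m,BOX(0),np.array([618,-242,.3])); print(n,p.round(3),round(e,3),m.sum())
```

```text
blue [662.1 127.5  42. ]
red [667.4  72.5  42. ]
green [672.8  17.5  42. ]
top [ 6.18456e+02 -2.42159e+02  3.34000e-01] 0.068 618
side [ 6.16921e+02 -2.43482e+02  4.33000e-01] 2.618 92
```

Request:
move_arm(
  motion=[
    [24,23,0,0,0,0.01,87],
    [24,23,-40,0,0,0.01,87],
    [24,23,-80,0,0,0.01,87],
    [24,23,-108,0,0,0.01,87],
    [24,23,-108,0,0,0.01,87],
  ],
)

```text
t: 14.63
ee_pos: [616.3, -235.3, 28.9]
orientation: [-3.095, -0.507, 0.014]
ft_force: [-0.4, 1.1, 0.1]
width: 87.2
```

Request:
move_arm(
  motion=[
    [0,0,-15,0,0,0,87],
    [0,0,-28,0,0,0,87],
    [0,0,-30,0,0,0,87],
    [0,0,-30,0,0,0,50],
    [0,0,-30,0,0,0,50],
  ],
)

```text
t: 15.05
ee_pos: [621.0, -237.9, 6.0]
orientation: [3.1, 0.506, 0.002]
ft_force: [0.9, -0.0, 0.0]
width: 77.1
```

Request:
move_arm(
  motion=[
    [0,0,0,0,0,0,50],
    [0,0,0,0,0,0,50],
    [0,0,0,0,0,0,50],
    [0,0,0,0,0,0,50],
  ],
)

```text
t: 15.38
ee_pos: [620.7, -237.7, 5.8]
orientation: [3.1, 0.507, 0.001]
ft_force: [-1.7, -0.2, 4.5]
width: 55.8
```

Request:
move_arm(
  motion=[
    [0,0,15,0,0,0,50],
    [0,0,40,0,0,0,50],
    [0,0,75,0,0,0,50],
    [3,25,100,0,0,-0.05,50],
    [6,55,100,0,0,-0.1,50],
  ],
)

```text
t: 15.8
ee_pos: [630.0, -184.8, 111.9]
orientation: [3.119, 0.342, 0.015]
ft_force: [0.8, -0.1, -1.0]
width: 55.8
```

Request:
move_arm(
  motion=[
    [4,35,0,0,0,-0.05,50],
    [8,70,0,0,0,-0.1,50],
    [12,105,0,0,0,-0.125,50],
    [16,140,0,0,0,-0.125,50],
    [20,170,0,0,0,-0.125,50],
  ],
)

```text
t: 16.22
ee_pos: [646.3, -10.2, 106.2]
orientation: [-3.137, -0.156, -0.001]
ft_force: [0.4, 0.3, -0.6]
width: 56.1
```

Request:
move_arm(
  motion=[
    [4,35,0,0,0,0,50],
    [8,70,0,0,0,0,50],
    [12,105,0,0,0,0,50],
    [14,130,0,0,0,0,50],
    [14,130,0,0,0,0,50],
  ],
)

```text
t: 16.63
ee_pos: [660.7, 122.5, 106.1]
orientation: [-3.136, -0.162, -0.003]
ft_force: [-0.5, 0.1, -1.4]
width: 55.5
```

Run:
```python
from h import *
o=get_obs(); print(o["t"],o["ee_pos"],o["orientation"],o["width"])
im=get_image("top"); si=get_image("side")
a=cv2.resize(im["color"][130:250,190:350],None,fx=3.3,fy=3.3,interpolation=cv2.INTER_CUBIC)
b=cv2.resize(si["color"][200:320,190:310],None,fx=3.3,fy=3.3,interpolation=cv2.INTER_CUBIC)
cv2.imwrite("pics/t3.png",cv2.vconcat([a,cv2.copyMakeBorder(b,0,0,0,a.shape[1]-b.shape[1],0)])[:,:,::-1] if 0 else np.hstack([cv2.resize(a,(396,297)),b[:297]])[:,:,::-1])
```

```text
16.6333 [660.7334797  122.49337902 106.14916959] [-3.13608043e+00 -1.61761965e-01 -2.72451653e-03] 55.46741370648542
```

View pics/t3.png

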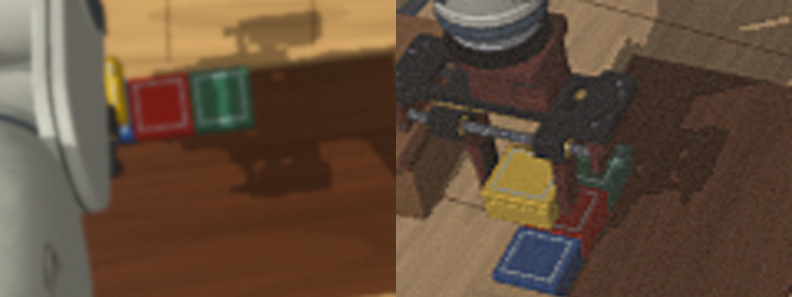

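The left half shows the arm covering blue from above. The right half (side) shows yellow held level around (520,185) over blue at (540,260). I enlarge the side view with predicted outlines on it.

Run:
```python
from h import *
si=get_image("side"); o=get_obs(); t=o["ee_pos"]; th=.1
S=10; off=np.array([210,235])
v=cv2.resize(si["color"][235:295,210:280],None,fx=S,fy=S,interpolation=cv2.INTER_CUBIC).copy()
def dr(p,z,col):
    for k in(0,30): cv2.polylines(v,[np.round((proj(si,world(p,[(a*28,b*28,z+k) for a,b in((-1,-1),(1,-1),(1,1),(-1,1))]))-off+.5)*S).astype(np.int32)],True,col)
dr((664,127,.095),12,(255,255,255))
y=t[2]-5.8
p=np.array([t[0]+.33,t[1]-3.4,th]); dr(p,y,(0,0,0)); print(p,y)
cv2.imwrite("pics/s4.png",v[:,:,::-1])
```

```text
[6.60483226e+02 1.13965153e+02 1.00000000e-01] 99.72583085433098
```

View pics/s4.png

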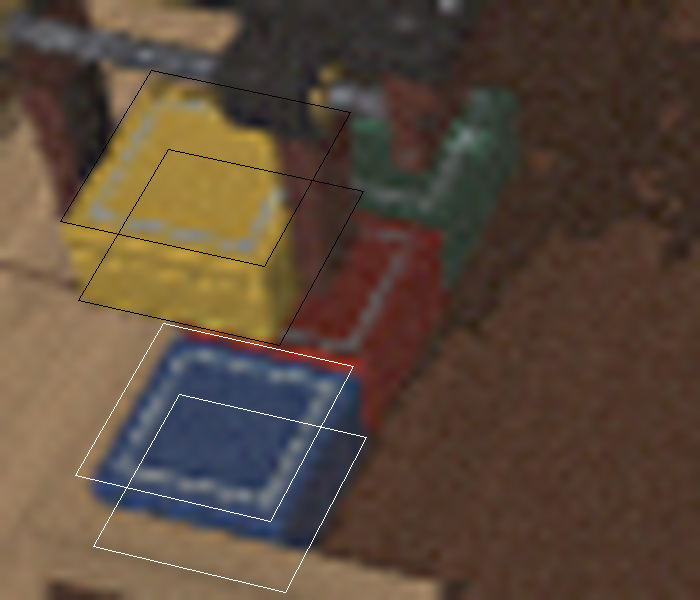

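In the side view blue's top is at about (225,435) and yellow's at (170,165). Measured against the outlines, blue is near (660,128) in the robot's frame, which agrees with the push contacts. Yellow sits about 3.5 mm behind the TCP. I shift and lower to just above blue.

Request:
move_arm(
  motion=[
    [0,7,0,0,0,0,50],
    [-0.5,14,-15,0,0,0,50],
    [-0.5,14,-35,0,0,0,50],
    [-0.5,14,-49,0,0,0,50],
    [-0.5,14,-49,0,0,0,50],
  ],
)

```text
t: 17.2
ee_pos: [657.0, 130.6, 51.8]
orientation: [3.137, 0.154, -0.01]
ft_force: [-1.7, 0.2, -0.9]
width: 56.0
```

Run:
```python
from h import *
get_image("top"); get_image("top"); si=get_image("side"); o=get_obs(); t=o["ee_pos"]; print(t,o["orientation"],o["ft_force"])
S=10; off=np.array([210,240])
v=cv2.resize(si["color"][240:300,210:280],None,fx=S,fy=S,interpolation=cv2.INTER_CUBIC).copy()
def dr(p,z,col):
    for k in(0,30): cv2.polylines(v,[np.round((proj(si,world(p,[(a*28,b*28,z+k) for a,b in((-1,-1),(1,-1),(1,1),(-1,1))]))-off+.5)*S).astype(np.int32)],True,col)
dr((657.5,130,.095),12,(255,255,255)); dr((657.5,130,.095),t[2]-5.8,(0,0,0))
cv2.imwrite("pics/s5.png",v[:,:,::-1])
```

```text
[659.91592299 131.18472421  55.7776772 ] [ 3.13776358e+00  1.54497851e-01 -6.47917949e-04] [ 0.79015848 -0.24344048 -0.39606688]
```

View pics/s5.png

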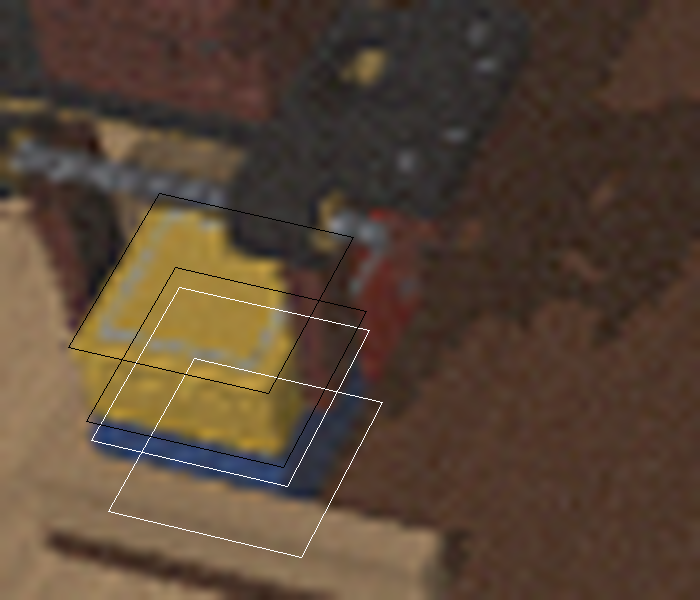

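Blue's top corner (93,440) matches its outline. Yellow's lower edge (285,458) is about 7 px above its own, so I move +2 mm in y and then set it down.

Request:
move_arm(
  motion=[
    [0,2,0,0,0,0,50],
    [0,2,-2,0,0,0,50],
    [0,2,-4,0,0,0,50],
    [0,2,-6,0,0,0,50],
    [0,2,-7,0,0,0,50],
  ],
)

```text
t: 17.77
ee_pos: [659.8, 133.5, 48.9]
orientation: [-3.138, -0.155, -0.0]
ft_force: [-0.2, 1.2, -1.3]
width: 55.8
```

Request:
move_arm(
  motion=[
    [0,0,-0.5,0,0,0,50],
    [0,0,-1,0,0,0,50],
    [0,0,-1,0,0,0,50],
  ],
)

```text
t: 18.02
ee_pos: [659.8, 133.5, 47.9]
orientation: [3.138, 0.155, -0.0]
ft_force: [-0.2, -0.5, -1.1]
width: 55.9
```

Request:
move_arm(
  motion=[
    [0,0,-0.5,0,0,0,50],
    [0,0,-1,0,0,0,50],
    [0,0,-1,0,0,0,50],
  ],
)

```text
t: 18.27
ee_pos: [659.9, 133.5, 47.8]
orientation: [-3.138, -0.155, -0.0]
ft_force: [-2.4, -0.7, 4.8]
width: 56.0
```

Request:
move_arm(
  motion=[
    [0,0,0,0,0,0,62],
    [0,0,0,0,0,0,70],
    [0,0,0,0,0,0,76],
    [0,0,0,0,0,0,78],
    [0,0,0,0,0,0,78],
  ],
)

```text
t: 18.68
ee_pos: [659.8, 133.5, 46.9]
orientation: [3.138, 0.155, -0.0]
ft_force: [-0.8, 0.3, 0.4]
width: 77.7
```

Request:
move_arm(
  motion=[
    [0,0,10,0,0,0,80],
    [0,0,30,0,0,0,80],
    [0,0,60,0,0,0,80],
    [0,-20,90,0,0,0,80],
    [-20,-50,110,0,0,0,80],
  ],
)

```text
t: 19.1
ee_pos: [643.8, 85.1, 160.9]
orientation: [-3.137, -0.159, -0.011]
ft_force: [0.8, -0.1, 0.9]
width: 80.0
```

Request:
move_arm(
  motion=[
    [-20,-35,10,0,0,0,80],
    [-40,-70,20,0,0,0,80],
    [-60,-105,30,0,0,0,80],
    [-80,-140,40,0,0,0,80],
    [-100,-170,50,0,0,0,80],
  ],
)

```text
t: 19.52
ee_pos: [538.7, -88.3, 208.3]
orientation: [3.137, 0.155, 0.001]
ft_force: [0.7, -0.0, 0.9]
width: 79.5
```

Run:
```python
from h import *
o=get_obs(); print(o["t"],o["ee_pos"],o["width"]); get_image("top"); im=get_image("top"); si=get_image("side")
v=[]
for I,off,b in((im,(205,140),(662.1,127.5)),(si,(205,240),(657.5,130))):
    S=5; off=np.array(off); a=cv2.resize(I["color"][off[1]:off[1]+90,off[0]:off[0]+80],None,fx=S,fy=S,interpolation=cv2.INTER_CUBIC).copy()
    for z,col in((42,(255,255,255)),(72,(0,0,0))): cv2.polylines(a,[np.round((proj(I,world((*b,.095),[(p*28,q*28,z) for p,q in((-1,-1),(1,-1),(1,1),(-1,1))]))-off+.5)*S).astype(np.int32)],True,col)
    v.append(a)
cv2.imwrite("pics/f6.png",np.hstack(v)[:,:,::-1])
```

```text
19.5167 [538.67976733 -88.28478709 208.28797564] 79.4643642387783
```

View pics/f6.png

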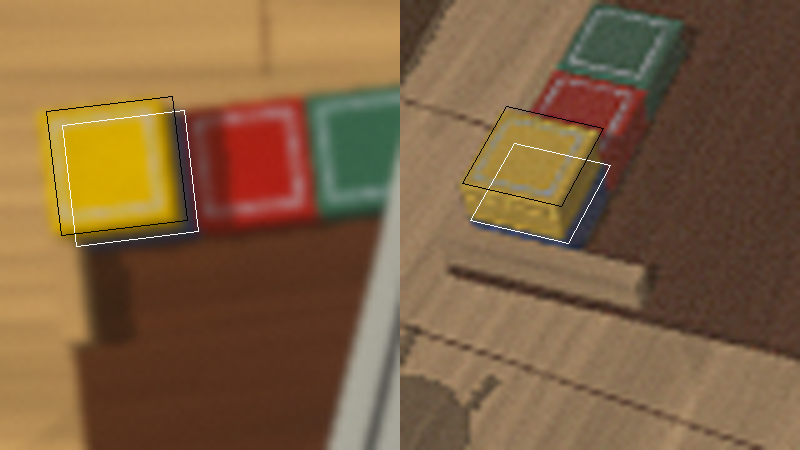

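Yellow stands on blue, with the row still closed. The top view hints at an offset of a few mm in +y (left edge about 8 px outside its outline), so I look closer.

Run:
```python
from h import *
im=get_image("top"); si=get_image("side"); np.set_printoptions(linewidth=200)
v=[]
for I,off,w in((im,(209,154),(36,40)),(si,(214,258),(36,40))):
    S=11; off=np.array(off); a=cv2.resize(I["color"][off[1]:off[1]+w[1],off[0]:off[0]+w[0]],None,fx=S,fy=S,interpolation=cv2.INTER_NEAREST)
    v.append(np.clip(a.astype(float)*1.3,0,255).astype(np.uint8))
cv2.imwrite("pics/f7.png",np.hstack(v)[:,:,::-1])
for r in(168,175,182): print(r,[tuple(map(int,p)) for p in im["color"][r,210:248:1]])
```

```text
168 [(186, 144, 87), (186, 143, 83), (190, 148, 70), (200, 159, 42), (204, 166, 43), (199, 171, 70), (199, 171, 70), (204, 168, 37), (208, 165, 0), (210, 167, 0), (210, 166, 0), (211, 166, 0), (213, 168, 0), (212, 168, 0), (214, 169, 0), (214, 170, 0), (214, 170, 0), (215, 171, 0), (215, 170, 0), (215, 170, 0), (216, 170, 0), (215, 170, 0), (214, 170, 0), (210, 170, 21), (200, 170, 59), (196, 168, 68), (194, 160, 42), (181, 142, 6), (144, 111, 9), (99, 80, 35), (66, 59, 57), (65, 46, 61), (86, 37, 44), (104, 42, 37), (109, 53, 47), (109, 54, 47), (110, 44, 35), (107, 33, 21)]
175 [(185, 144, 86), (184, 143, 84), (184, 143, 80), (187, 145, 61), (199, 157, 35), (204, 167, 49), (200, 171, 76), (202, 171, 65), (209, 169, 24), (212, 168, 0), (212, 167, 0), (212, 168, 0), (213, 168, 0), (214, 168, 0), (214, 169, 0), (215, 170, 0), (214, 169, 0), (215, 170, 0), (215, 170, 0), (215, 171, 0), (214, 170, 0), (214, 169, 0), (213, 168, 0), (215, 171, 0), (210, 171, 32), (200, 171, 68), (194, 165, 64), (193, 157, 35), (175, 137, 5), (137, 106, 14), (93, 76, 38), (64, 57, 55), (66, 44, 54), (91, 37, 40), (106, 45, 41), (111, 60, 55), (111, 55, 49), (110, 39, 32)]
182 [(182, 141, 85), (183, 142, 87), (182, 141, 84), (184, 144, 77), (191, 148, 55), (201, 159, 34), (202, 166, 64), (196, 172, 105), (197, 172, 97), (200, 171, 68), (202, 171, 60), (202, 172, 68), (201, 173, 76), (201, 173, 87), (199, 172, 97), (197, 171, 95), (199, 171, 84), (202, 173, 72), (201, 172, 67), (200, 171, 68), (201, 171, 69), (202, 170, 70), (201, 168, 75), (199, 167, 73), (199, 166, 64), (198, 164, 51), (200, 163, 41), (201, 162, 20), (191, 150, 0), (162, 125, 0), (121, 94, 17), (84, 71, 41), (60, 54, 56), (68, 42, 50), (90, 35, 35), (106, 47, 42), (111, 64, 60), (112, 66, 62)]
```

View pics/f7.png

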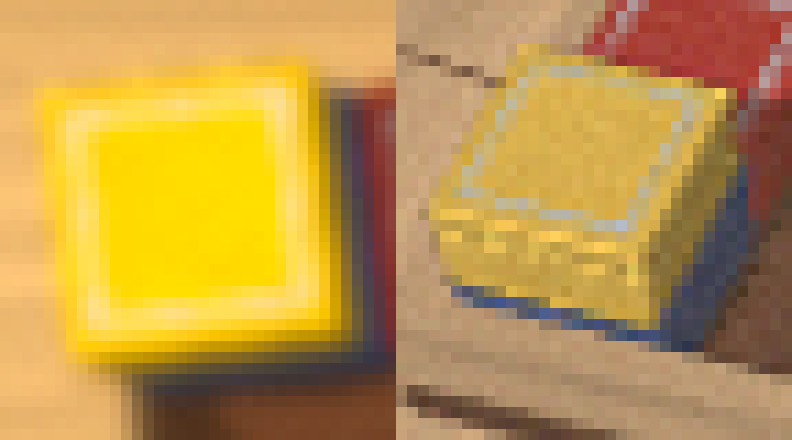

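Run:
```python
from h import *
im=get_image("top")
p=ray(im,225.9,172.6,72); print("yellow by lid line",p.round(1))
# brightness-independent sub-pixel centroid of lid interior (inside pale line): B==low & R>190 for yellow; before-picture for blue
def lid(col,f,z,box):
    m=f(col.astype(int)).astype(np.uint8); w=np.zeros_like(m); w[box[1]:box[3],box[0]:box[2]]=1; m&=w
    k,l,s,c=cv2.connectedComponentsWithStats(m,connectivity=4); i=1+np.argmax(s[1:,4]); r=cv2.minAreaRect(np.argwhere(l==i)[:,::-1].astype(np.float32))
    print(s[i],c[i].round(2),np.round(r[0],2),r[1],r[2],ray(im,*c[i],z).round(1),ray(im,*r[0],z).round(1))
lid(im["color"],lambda c:(c[...,2]<25)&(c[...,0]>203),72,(205,150,250,200))
t2=cv2.imread("pics/t2.png")[:,:,::-1]; t2=cv2.resize(t2,(160,110),interpolation=cv2.INTER_AREA)
full=np.zeros((480,640,3),np.uint8); full[140:250,205:365]=t2
lid(full,lambda c:(c[...,2]>c[...,0]+50)&(c[...,0]<60),42,(212,165,240,186))
```

```text
yellow by lid line [662.2 131.7  72. ]
[218 164  17  18 241] [225.73 172.52] [225.68 172.48] (15.504340171813965, 15.628376007080078) 82.87498474121094 [662.3 132.1  72. ] [662.4 132.2  72. ]
[222 167  17  16 232] [229.84 174.56] [229.82 174.58] (15.00820255279541, 15.3803071975708) 82.87498474121094 [663.3 128.9  42. ] [663.3 129.   42. ]
```

Yellow is offset from blue by (−1, +3) mm, inside the 6 mm tolerance, with equal yaw. Last check: whether the three tins moved away from the fence since they were pressed against it (picture t1 against t2 and now).

Run:
```python
from h import *
im=get_image("top")
F={"blue":lambda c:(c[...,2]>c[...,0]+50)&(c[...,0]<60),"red":lambda c:(c[...,0]>150)&(c[...,1]<45),"green":lambda c:(c[...,1]>c[...,0]+30)&(c[...,0]<75)}
n=np.array([np.cos(.095),np.sin(.095)]); t=np.array([-n[1],n[0]])
for pic,S,(u,v),(w,h) in(("t1",4,(200,130),(200,140)),("t2",5,(205,140),(160,110))):
    a=cv2.resize(cv2.imread(f"pics/{pic}.png")[:,:,::-1],(w,h),interpolation=cv2.INTER_AREA).astype(int)[:60]
    for k,f in F.items():
        _,l,s,c=cv2.connectedComponentsWithStats(f(a).astype(np.uint8),connectivity=4); i=1+np.argmax(s[1:,4])
        r=cv2.minAreaRect(np.argwhere(l==i)[:,::-1].astype(np.float32)); p=ray(im,c[i][0]+u,c[i][1]+v,42)[:2]; print(pic,k,s[i,4],p.round(1),"normal",(p@n).round(1),"along",(p@t).round(1),"ang",round(r[2],1))
```

```text
t1 blue 224 [666.1 101.7] normal 672.7 along 38.0 ang 82.9
t1 red 204 [674.9   3.9] normal 672.2 along -60.1 ang 82.9
t1 green 230 [682.8 -74.9] normal 672.6 along -139.3 ang 90.0
t2 blue 232 [663.3 128.9] normal 672.6 along 65.4 ang 82.9
t2 red 206 [667.6  72.7] normal 671.5 along 9.0 ang 82.9
t2 green 237 [673.1  17.1] normal 671.7 along -46.8 ang 82.9
```

```bash
python3 -c "
from workcell import *
print(get_obs()['ee_pos'], get_obs()['t']); print(close_job())"
```

```text
[540.34893892 -85.61751583 206.91068554] 19.8667
the job is handed in; nothing more can be done
None
```

I slid the blue, red and green tins flat against the back fence, then pushed them together along it until blue met the end stop. I then set the yellow tin down on blue and let go once it took a light load of about 5 N. The job was handed in at about 20 s of robot time.

- **Row:** before the yellow tin went on, the three tins were within about 1 mm of where they sat when pressed to the fence. They were 56.4 and 55.8 mm apart, with sides parallel to each other. I did not measure the row this way again afterwards, but in the pictures it still looked closed up.
- **Yellow on blue:** the two tins have the same yaw. The offset is about 3.4 mm by the top camera and roughly 2 mm by the side camera. That is inside the 6 mm limit, but not perfectly centred, and I chose not to regrasp it.
- **Disagreements:** the cameras and the contact measurements differed by 2–4 mm in absolute position. I therefore relied on contacts and on differences between pictures.
- **Other items:** the moves kept well clear of the mug, tape holder, clip dish and protractor, but I did not measure them again at the end.

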